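Find the weak spring on the tester plate

TASK

Test the three springs on the tester plate one after another, from the left nest to the right one as seen from the robot: press each one's cap straight down until its top is level with the tops of the gauge posts, keep it there for about a second while you read the force, and do not squeeze it far below that height. Then take the weak spring, the one that pushes back clearly less than the other two, out of its nest and stand it upright in the empty grey tray. Leave the two good springs standing in their nests, and leave the other things on the bench alone.

Things in the scene. Friction and masses are not known exactly. Their poses are not given: they have to be found in the camera images.
- tester: fixed steel tester plate 80 (x) by 220 mm (y), 16 mm thick; three round nests 32 mm wide, 4 mm deep, in a row along y, 55 mm apart; in the same row four steel gauge posts 7 mm thick, between the nests and outside the outer ones, 27.5 mm from the nearest nest centre. Origin: centre of the underside; +y to the left nest, +x away from the robot
- gauge_top (a point): the gauge height: on the middle nest's axis at the level of the flat tops of the gauge posts (58 mm above the bench, 42 mm above the plate)
- nest_left (a point): centre of the floor of the left nest (12 mm above the bench)
- nest_middle (a point): centre of the floor of the middle nest
- nest_right (a point): centre of the floor of the right nest
- spring_1: one of three spring cartridges that look alike: dark steel cup (30 mm across, 24 mm high; carry it by this), above it five turns of wire, on top a round steel cap 24 mm across; 60 mm tall unloaded, about 80 g. Origin: centre of the cup's underside; z up. The numbers in the names tell nothing: the three are dealt to the nests anew each time
- spring_2: second spring cartridge, same look and size as spring_1. The cap of each slides straight down against its spring, by 20 mm at most. Two of the three have equal springs, one (whichever) is much weaker, with about six tenths of their force at the same height
- spring_3: third spring cartridge, same look and size as spring_1. A good spring pushes back about 14 N at the gauge height, which is 14 mm below the unloaded height
- spring_1_top (a point): centre of the top face of spring_1's cap (60 mm above its underside when unloaded); moves with the cap
- spring_2_top (a point): centre of the top face of spring_2's cap (60 mm above its underside when unloaded); moves with the cap
- spring_3_top (a point): centre of the top face of spring_3's cap (60 mm above its underside when unloaded); moves with the cap
- tray: fixed shallow square grey plastic tray, 96x96 mm outside, walls 3 mm thick and 16 mm high, floor 3 mm thick, behind the tester. Origin: centre of its underside
- weight: white bottle-shaped calibration weight with a knob, 25 mm wide, 30 mm tall, left of the tester; bystander. Origin: centre of its underside
- tweezers: flat metal tweezers 116 mm long lying at the right edge of the bench; bystander. Origin: centre of its underside
- vial: small vial with a white screw cap, 27 mm wide, 50 mm tall; bystander. Origin: centre of its underside
- marker: marker pen 126 mm long lying at the left; bystander. Origin: centre of its underside
Mind the look-alikes: they are no part of the job. Leave any purple look-alike of the spring_3 alone.

How it is judged:
By the outcome, as a careful person would: the job done as asked, in the order asked, and still so for the second after the job is handed in, with the robot touching nothing.
It also fails if it takes over 72 s, if anything falls off the work surface, if the arm or the gripper's body presses on something with over 40 N, if the wrist force passes 120 N, or if a joint passes its speed limit or range.

ROBOT

A 6-joint arm with a two-finger parallel gripper is mounted at the origin on a cart in front of the work surface, level with it; the furniture and walls round the work are solid. World frame = base frame: x ahead of the robot, y to its left, z up, the work surface at z = 0. Lengths are in mm, angles in rad, forces in N, time in s.
With the tool pointing down it reaches from about 275 to 1000 mm from the base axis. Payload 8.4 kg.
Tool frame: the origin (TCP) lies between the finger pads; the fingertips stand 8 mm ahead of it and the grasp point (between the pads) lies 11 mm behind it (tcp_to_tips is the distance from the TCP to the fingertips, in mm); z points along the fingers, y is the line along which they close (so a half turn about z gives the same grasp; the last joint's range is limited). The gripper opens to 85 mm and grips with 20 to 120 N. Pads are 22 mm wide; open, the fingers measure 114 mm over their backs; the gripper's body (76 mm by 85 mm) begins 54 mm behind the grasp point. The pads swing forward as they close: fully open they stand 13 mm farther back than shut.
Start: joints at [-1.351, 0.353, 1.633, -0, 1.155, -0.002], TCP at [137.489, -609.692, 239.281] pointing down, gripper open.
Joint ranges: [-2.63, 2.63], [-0.92, 2.1], [0.06, 2.66], [-1.3, 4.44], [0, 2.69], [-3.02, 3.02]. Speed limits (rad/s): [2.22, 2.22, 2.79, 3.14, 3.14, 3.14].

INTERFACE

Orientations are given as [roll, pitch, yaw] about the fixed x, y, z axes, in that order (R = Rz(yaw) Ry(pitch) Rx(roll)).
In Python, from rig import * gives the robot as it stands.
- The arm moves only by the tool step_arm, never from a script. Its argument "motion" is a list of rows, each an object with "claw": the finger opening in mm, from 0 to 85.4; "delta_pos": the shift along the tool's x, y, z in mm, a list of three; "turn": the turn about the tool's z in rad. In form: [{"claw": claw, "delta_pos": [dx, dy, dz], "turn": turn}, ...]. A call has 1 to 8 rows; each row shifts and turns the commanded pose from where the row before left it, along the tool's axes as they then stand; what a row does not reach is not made up. A row lasts 1/12 s, in which the tool goes at most 41.7 mm and 7.16 degrees, less where a joint would pass 70% of its speed; a pose out of reach is approached as far as the arm can. A call is refused whole if a number of a shift passes 41.7 or a number of a turn 0.125, either way. A call with a gripper value outside its range is refused whole. The fingers move at their own pace and stop on an object; "force" is the grip in N (left out, the last holds). Time passes only in rows, so rows that do not move let the fingers close. It gives the time, the measured TCP pose, the force, the opening and the grip force at its end, in the units of the state.
- sense(): the state, without advancing time (a new reading comes with each control period).
- grab_frame(name): name is "scene" or "side" or "wrist"; returns a dict with "img" (480x640x3 uint8, red, green, blue), "vertical_fov" (degrees; the focal length in pixels is half the picture's height over the tangent of half this angle, whatever the lens; pixels are square), "cx", "cy" (the principal point, pixels), "R" (3x3) and "t" (3): a world point X has camera coordinates R X + t. Camera axes: x right, y down, z forward; pixel columns grow to the right and rows downward; lengths in mm; the calibration is good to about 2 mm. The wrist camera is an equidistant fisheye: a pixel r from the principal point sees the ray r / f radians off the axis. A picture is of the moment at which its call begins. There is no depth.
- sign_off(): hands the job in; it is judged then, once.
The state is a dict: "clock": time; "qpos": joint angles; "qvel": joint speeds; "joint_efforts": joint torques, N m; "eef_pos": TCP position; "tcp_rot": TCP orientation; "contact_force": force on the tool from outside, world axes, zero at the start; "wrist_torque": the same for the moment, N m; "opening": opening from 0.0 (shut) to 1.0 (fully open); "grasp_force": force on a finger pad.
Only numpy, scipy, OpenCV 4.12 (cv2) and the standard library are available. Lean on these libraries where they do the work, as an engineer would, in place of code of your own. Each camera call takes 0.05 s, during which the arm holds its last target. There are 200 camera calls.

## Working session

There is one attempt and no reset: what is moved stays moved. The work goes in short steps, Python scripts to look and compute and a tool call to move; the robot and the scene stay as the last step left them, time stands still between calls to the robot, and variables do not carry over. Pictures are saved under pics/ and viewed, at most 13 in all, crops included, and the job is handed in when it is done.

Besides the shell and the picture viewer there is one more tool, called after "Request:" as name(argument=value, ...), one argument or row to a line, values as JSON. step_arm: Moves the arm, as the interface text tells. Its arguments: {"type":"object","properties":{"motion":{"type":"array","items":{"type":"object","properties":{"claw":{"type":"number"},"delta_pos":{"type":"array","items":{"type":"number"}},"turn":{"type":"number"}}}},"force":{"type":"number"}},"required":["motion"]}

```bash
mkdir -p pics; ls; cat > h.py <<'E'
from rig import *
import numpy as np, cv2
def save(name,fn):
    f=grab_frame(name); cv2.imwrite(fn,f["img"][:,:,::-1]); np.savez(fn[:-4]+'.npz',**{k:f[k] for k in("vertical_fov","cx","cy","R","t","img")}); return f
def load(fn): return np.load(fn)
def proj(f,X,fish=False):
    c=np.array(f["R"])@np.array(X,float)+np.array(f["t"]); F=240/np.tan(np.radians(float(f["vertical_fov"]))/2)
    if fish:
        r=np.hypot(c[0],c[1]); k=np.arctan2(r,c[2])/max(r,1e-9)
    else: k=1/c[2]
    return float(f["cx"])+F*c[0]*k, float(f["cy"])+F*c[1]*k
def ray(f,u,v,z,fish=False):
    F=240/np.tan(np.radians(float(f["vertical_fov"]))/2); a,b=(u-float(f["cx"]))/F,(v-float(f["cy"]))/F
    if fish:
        r=np.hypot(a,b); d=np.array([a/max(r,1e-9)*np.sin(r),b/max(r,1e-9)*np.sin(r),np.cos(r)])
    else: d=np.array([a,b,1])
    R=np.array(f["R"]);t=np.array(f["t"]);C=-R.T@t;D=R.T@d
    return C+D*(z-C[2])/D[2]
E
python3 - <<'E'
from h import *
save("scene","pics/s1.png");save("side","pics/d1.png");save("wrist","pics/w1.png")
s=sense();print(s)
E
```

```text
pics
{'clock': 0.15, 'qpos': array([-1.35139611e+00,  3.53521117e-01,  1.63395837e+00, -1.59175613e-06,
        1.15519178e+00, -2.44039167e-03]), 'qvel': array([ 0.00318333, -0.00307131, -0.00200023,  0.00024009,  0.00085706,
        0.00012619]), 'joint_efforts': array([ 3.55254169e-04, -6.05633354e+01, -3.42337060e+01, -2.43176555e-05,
        6.03820561e-03,  3.64378684e-05]), 'eef_pos': array([ 137.41424827, -609.34603442,  238.7162177 ]), 'tcp_rot': array([-3.14051403e+00, -1.17669591e-06,  2.21841250e-01]), 'contact_force': array([ 0.33373951, -0.30939607,  0.95927116]), 'wrist_torque': array([0.06291365, 0.01091862, 0.02061476]), 'grasp_force': 0.0, 'opening': 1.0023360742591463}
```

View pics/s1.png

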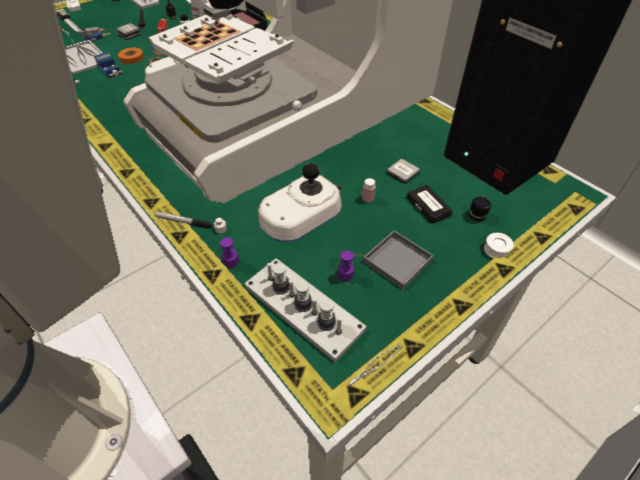

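View pics/d1.png

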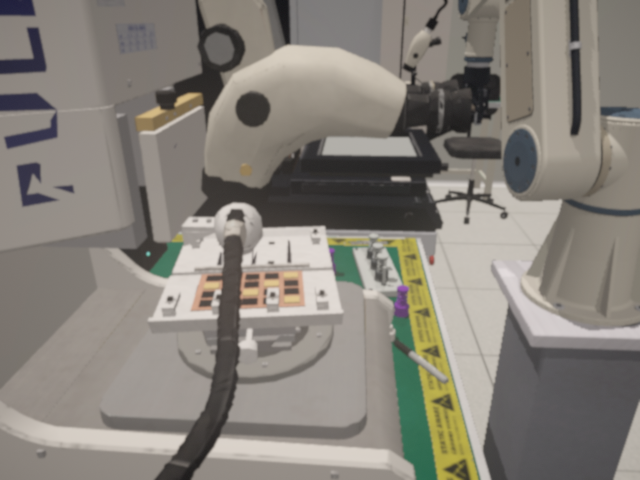

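The scene view shows the tester plate around (305,307), with dark spring cartridges at about (280,280), (302,297) and (326,318). Purple look-alikes stand at (229,252) and (346,266), the white weight is at (220,226), and the empty grey tray is at (398,259). The side view sees the tester only from far off, at (378,262). I'll choose the three dark ones in the nests and check them in a close crop.

```bash
python3 - <<'E'
from h import *
f=load("pics/s1.npz")
im=f["img"][225:365,205:445,::-1]
cv2.imwrite("pics/c1.png",cv2.resize(im,None,fx=3.3,fy=3.3,interpolation=cv2.INTER_CUBIC))
for n,u,v,z in [("cornL",276,262,16),("cornB",247,285,16),("cornR",335,356,16),("cornT",365,325,16),("tray l",362,261,16),("tray top",393,233,16),("tr",434,259,16),("tb",403,287,16),("pur",346,274,0),("pur2",229,262,0)]:
    print(n,ray(f,u,v,z).round(1))
E
```

```text
cornL [449.2  38.9  16. ]
cornB [377.2  29.1  16. ]
cornR [ 408.9 -179.    16. ]
cornT [ 485.6 -168.1   16. ]
tray l [576.7 -63.   16. ]
tray top [673.6 -49.9  16. ]
tr [ 685.9 -146.7   16. ]
tb [ 592.8 -154.4   16. ]
pur [541.3 -58.1   0. ]
pur2 [385.5 108.    0. ]
```

View pics/c1.png

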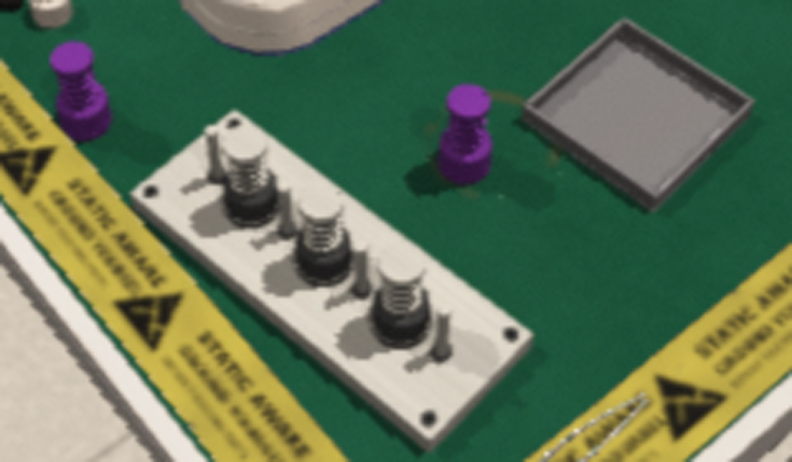

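The crop confirms it. Three dark cartridges stand in the nests and both lookalikes are purple. The tester centre is about (430,-70) with yaw about 0.162, and the tray centre is about (632,-103). I'll swing in with natural arc rows.

Request:
step_arm(
  motion=[
    {"claw":0,"delta_pos":[33,-8.5,0],"turn":-0.063},
    {"claw":0,"delta_pos":[33,-8.5,0],"turn":-0.063},
    {"claw":0,"delta_pos":[33,-8.5,0],"turn":-0.063},
    {"claw":0,"delta_pos":[32,-8.5,0],"turn":-0.063},
    {"claw":0,"delta_pos":[32,-8.5,0],"turn":-0.063},
    {"claw":0,"delta_pos":[32,-8.5,0],"turn":-0.063},
    {"claw":0,"delta_pos":[31,-8.5,0],"turn":-0.063},
    {"claw":0,"delta_pos":[31,-8.5,0],"turn":-0.063},
  ],
  force=40,
)

```text
clock: 0.82
eef_pos: [339.9, -439.6, 239.1]
tcp_rot: [-3.142, -0.0, 0.729]
contact_force: [0.8, -0.2, 0.4]
opening: 0.001
grasp_force: 0.0
```

Request:
step_arm(
  motion=[
    {"claw":0,"delta_pos":[30,-8.5,-3],"turn":-0.063},
    {"claw":0,"delta_pos":[30,-8.5,-3],"turn":-0.063},
    {"claw":0,"delta_pos":[29,-8.5,-3],"turn":-0.063},
    {"claw":0,"delta_pos":[29,-8.5,-3],"turn":-0.063},
    {"claw":0,"delta_pos":[28,-8.5,-3],"turn":-0.063},
    {"claw":0,"delta_pos":[28,-8.5,-3],"turn":-0.063},
    {"claw":0,"delta_pos":[27,-8.5,-3],"turn":-0.063},
    {"claw":0,"delta_pos":[27,-8.5,-3],"turn":-0.063},
  ],
)

```text
clock: 1.48
eef_pos: [417.4, -217.7, 263.3]
tcp_rot: [-3.142, -0.0, 1.233]
contact_force: [0.1, 0.4, 0.0]
opening: -0.001
grasp_force: 0.0
```

```bash
cat >> h.py <<'E'
def togo(X):
    s=sense(); y=s["tcp_rot"][2]; d=np.array(X,float)-s["eef_pos"]
    x=np.array([np.cos(y),np.sin(y)]); yy=np.array([np.sin(y),-np.cos(y)])
    print("tool", (d[:2]@x).round(2),(d[:2]@yy).round(2),(-d[2]).round(2),"pos",s["eef_pos"].round(2),"rot",s["tcp_rot"].round(4),"F",s["contact_force"].round(2),"t",round(s["clock"],2))
E
python3 - <<'E'
from h import *
togo([421,-16,200])
E
```

```text
tool 191.49 -63.49 63.3 pos [ 417.45 -217.71  263.3 ] rot [-3.1416e+00 -1.0000e-04  1.2330e+00] F [0.1  0.37 0.01] t 1.48
```

Request:
step_arm(
  motion=[
    {"claw":0,"delta_pos":[25,-2.5,8],"turn":-0.0625},
    {"claw":0,"delta_pos":[25,-2.5,8],"turn":-0.0625},
    {"claw":0,"delta_pos":[25,-2.5,8],"turn":-0.0625},
    {"claw":0,"delta_pos":[25,-2.5,8],"turn":-0.0625},
    {"claw":0,"delta_pos":[25,-2.5,8],"turn":-0.0625},
    {"claw":0,"delta_pos":[25,-2.5,8],"turn":-0.0625},
    {"claw":0,"delta_pos":[25,-2.5,8],"turn":-0.0625},
    {"claw":0,"delta_pos":[25,-2.5,8],"turn":-0.0625},
  ],
)

```text
clock: 2.15
eef_pos: [421.6, -19.0, 198.9]
tcp_rot: [3.141, -0.0, 1.733]
contact_force: [0.5, -0.3, 0.5]
opening: -0.0
grasp_force: 0.0
```

```bash
python3 - <<'E'
from h import *
f=save("wrist","pics/w2.png")
togo([421,-16,140])
print(-np.array(f["R"]).T@f["t"],np.array(f["R"]).round(2), f["vertical_fov"])
E
```

```text
tool -0.08 1.59 57.37 pos [419.42 -16.18 197.37] rot [-3.1389e+00 -2.5000e-03  1.7371e+00] F [-2.52  0.19 -2.13] t 2.2
[409.54434082  52.46596948 334.42316341] [[ 0.99  0.16  0.  ]
 [ 0.15 -0.95  0.29]
 [ 0.05 -0.28 -0.96]] 65.70646984690485
```

View pics/w2.png

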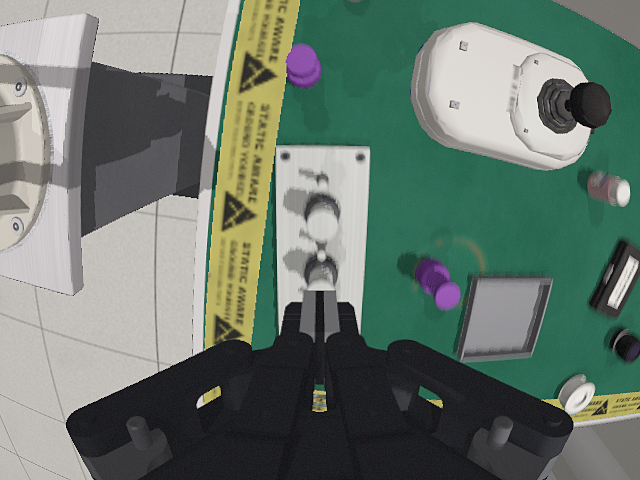

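The wrist view shows the left spring's cap at about (322,222), the middle cap at about (318,278), the left outer post at (322,178), the tray at (505,317) and the purple lookalike at (440,285). I'll compute positions from an enlarged crop.

```bash
python3 - <<'E'
from h import *
f=load("pics/w2.npz")
for n,u,v,z in [("capL",322,221,72),("capM",318,281,72),("postL",322,178,58),("postLM",321,257,58),("hole1",284.5,156.5,16),("hole2",362,156,16),("cornA",277,146,16),("cornB",370,148,16),("tray tl",473,277,16),("tray tr",552,278,16),("tray br",535,357,16),("tray bl",459,360,16)]:
    print(n,ray(f,u,v,z,True).round(1))
print(proj(f,[421,-16,72],True))
im=f["img"][140:320,270:380,::-1]
cv2.imwrite("pics/c2.png",cv2.resize(im,None,fx=3.3,fy=3.3,interpolation=cv2.INTER_CUBIC))
E
```

```text
capL [422.  -9.  72.]
capM [426.6 -55.8  72. ]
postL [417.3  20.4  58. ]
postLM [426.6 -41.   58. ]
hole1 [383.9  28.9  16. ]
hole2 [449.1  40.   16. ]
cornA [376.2  37.   16. ]
cornB [454.7  48.1  16. ]
tray tl [580.2 -52.8  16. ]
tray tr [678.7 -41.5  16. ]
tray br [ 699.4 -140.8   16. ]
tray bl [ 596.8 -149.5   16. ]
(np.float64(319.1179111966414), np.float64(230.05471449900494))
```

View pics/c2.png

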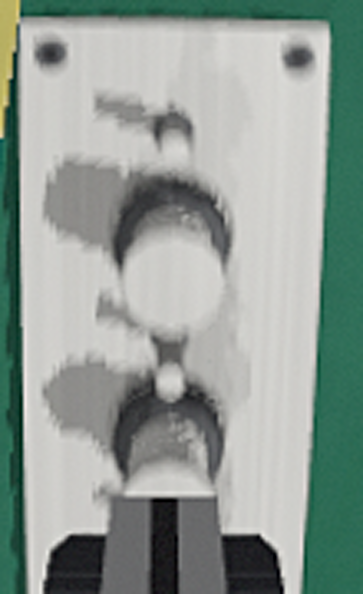

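The crop shows the left cap's centre at pixel (322.1,225.8) in the full picture. The post tops are at (322.7,184.5) and (321.2,255.5). The arm was still settling, so I'll take one settled frame and check both.

Request:
step_arm(
  motion=[
    {"claw":0,"delta_pos":[0,0,0],"turn":0},
    {"claw":0,"delta_pos":[0,0,0],"turn":0},
    {"claw":0,"delta_pos":[0,0,0],"turn":0},
  ],
)

```text
clock: 2.45
eef_pos: [422.2, -20.7, 199.6]
tcp_rot: [3.141, 0.0, 1.729]
contact_force: [-0.1, -1.1, 0.9]
opening: 0.0
grasp_force: 0.0
```

```bash
python3 - <<'E'
from h import *
g=save("wrist","pics/w3.png")
f=load("pics/w2.npz")
def pts(f,o):
  for n,u,v,z in [("capL",322.1,225.8,72),("postL",322.7,184.5,58),("postLM",321.2,255.5,58),("hole1",285.2,156,16),("hole2",360.6,157.3,16)]:
    print(n,ray(f,u+o[0],v+o[1],z,True).round(1))
pts(f,(0,0))
a=np.float32(f["img"].mean(2)[130:285,270:385]);b=np.float32(g["img"].mean(2)[130:285,270:385])
sh,_=cv2.phaseCorrelate(a,b,cv2.createHanningWindow(a.shape[::-1],cv2.CV_32F));print("shift",sh)
pts(g,sh); togo([421,-14,90])
E
```

```text
capL [422.6 -12.5  72. ]
postL [418.6  15.6  58. ]
postLM [426.5 -39.8  58. ]
hole1 [384.4  29.4  16. ]
hole2 [448.1  38.7  16. ]
shift (-0.009994333500962682, 0.469741668399962)
capL [423.4 -14.8  72. ]
postL [419.5  13.4  58. ]
postLM [427.2 -42.2  58. ]
hole1 [385.3  27.4  16. ]
hole2 [449.2  36.4  16. ]
tool 7.02 -0.14 109.64 pos [422.25 -20.91 199.64] rot [3.1409e+00 4.0000e-04 1.7285e+00] F [0.56 0.17 0.43] t 2.5
```

Request:
step_arm(
  motion=[
    {"claw":0,"delta_pos":[2,0.7,12],"turn":0.006},
    {"claw":0,"delta_pos":[2,0.7,22],"turn":0.006},
    {"claw":0,"delta_pos":[2,0.6,24],"turn":0},
    {"claw":0,"delta_pos":[0,0,22],"turn":0},
    {"claw":0,"delta_pos":[0,0,16],"turn":0},
    {"claw":0,"delta_pos":[0,0,10],"turn":0},
    {"claw":0,"delta_pos":[0,0,5],"turn":0},
    {"claw":0,"delta_pos":[0,0,0],"turn":0},
  ],
)

```text
clock: 3.17
eef_pos: [422.5, -14.7, 87.6]
tcp_rot: [-3.14, -0.0, 1.716]
contact_force: [-0.6, 0.6, 0.9]
opening: 0.0
grasp_force: 0.0
```

Request:
step_arm(
  motion=[
    {"claw":0,"delta_pos":[0,0,0],"turn":0},
    {"claw":0,"delta_pos":[0,0,0],"turn":0},
    {"claw":0,"delta_pos":[0,0,0],"turn":0},
  ],
)

```text
clock: 3.42
eef_pos: [423.5, -14.2, 89.1]
tcp_rot: [3.14, 0.0, 1.717]
contact_force: [0.1, -0.8, 0.1]
opening: 0.001
grasp_force: 0.0
```

```bash
python3 - <<'E'
from h import *
togo([423.3,-14.6,80])
f=save("scene","pics/s2.png")
im=f["img"][225:365,225:385,::-1]
cv2.imwrite("pics/c3.png",cv2.resize(im,None,fx=4,fy=4,interpolation=cv2.INTER_CUBIC))
togo([423.3,-14.6,80])
E
```

```text
tool -0.41 -0.23 9.07 pos [423.47 -14.16  89.07] rot [3.1401e+00 3.0000e-04 1.7175e+00] F [ 0.14 -0.78  0.13] t 3.42
tool -0.48 -0.19 9.02 pos [423.42 -14.09  89.02] rot [3.1401e+00 3.0000e-04 1.7176e+00] F [-0.63 -0.05  0.32] t 3.47
```

View pics/c3.png

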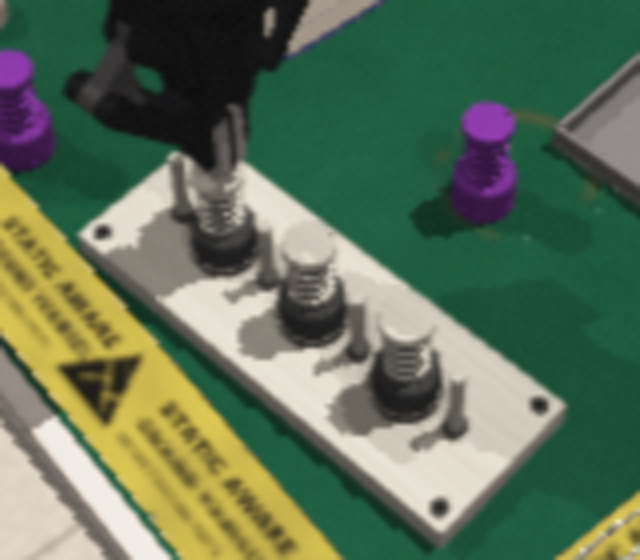

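The fingertips are right above the left cap (crop pixel (222,165)) and clear of the posts. I'll press gently in steps.

Request:
step_arm(
  motion=[
    {"claw":0,"delta_pos":[0,0,3],"turn":0},
    {"claw":0,"delta_pos":[0,0,3],"turn":0},
    {"claw":0,"delta_pos":[0,0,2],"turn":0},
    {"claw":0,"delta_pos":[0,0,2],"turn":0},
    {"claw":0,"delta_pos":[0,0,2],"turn":0},
    {"claw":0,"delta_pos":[0,0,2],"turn":0},
    {"claw":0,"delta_pos":[0,0,1],"turn":0},
    {"claw":0,"delta_pos":[0,0,0],"turn":0},
  ],
)

```text
clock: 4.13
eef_pos: [422.9, -14.0, 73.2]
tcp_rot: [-3.142, -0.0, 1.718]
contact_force: [-1.2, 0.5, 6.9]
opening: 0.003
grasp_force: 3.3
```

Request:
step_arm(
  motion=[
    {"claw":0,"delta_pos":[0,0,1],"turn":0},
    {"claw":0,"delta_pos":[0,0,1],"turn":0},
    {"claw":0,"delta_pos":[0,0,0],"turn":0},
    {"claw":0,"delta_pos":[0,0,0],"turn":0},
  ],
)

```text
clock: 4.47
eef_pos: [422.9, -14.0, 71.4]
tcp_rot: [3.141, -0.0, 1.718]
contact_force: [-0.9, -0.1, 8.6]
opening: 0.003
grasp_force: 4.2
```

Request:
step_arm(
  motion=[
    {"claw":0,"delta_pos":[0,0,1],"turn":0},
    {"claw":0,"delta_pos":[0,0,1],"turn":0},
    {"claw":0,"delta_pos":[0,0,0],"turn":0},
    {"claw":0,"delta_pos":[0,0,0],"turn":0},
  ],
)

```text
clock: 4.8
eef_pos: [423.0, -14.0, 69.6]
tcp_rot: [3.141, -0.0, 1.718]
contact_force: [-2.5, -0.7, 9.8]
opening: 0.003
grasp_force: 5.1
```

Request:
step_arm(
  motion=[
    {"claw":0,"delta_pos":[0,0,1],"turn":0},
    {"claw":0,"delta_pos":[0,0,1],"turn":0},
    {"claw":0,"delta_pos":[0,0,1],"turn":0},
    {"claw":0,"delta_pos":[0,0,0.7],"turn":0},
    {"claw":0,"delta_pos":[0,0,0],"turn":0},
    {"claw":0,"delta_pos":[0,0,0],"turn":0},
  ],
)

```text
clock: 5.3
eef_pos: [423.1, -14.0, 66.0]
tcp_rot: [3.141, 0.0, 1.718]
contact_force: [-2.6, 0.2, 14.2]
opening: 0.001
grasp_force: 6.9
```

```bash
python3 - <<'E'
from h import *
f=save("scene","pics/s3.png")
im=f["img"][240:315,240:340,::-1]
cv2.imwrite("pics/c4.png",cv2.resize(im,None,fx=6,fy=6,interpolation=cv2.INTER_CUBIC))
togo([423.3,-14.6,66])
E
```

```text
tool -0.65 0.17 0.04 pos [423.04 -13.98  66.04] rot [3.1413 0.     1.7178] F [-2.21  0.66 13.95] t 5.35
```

View pics/c4.png

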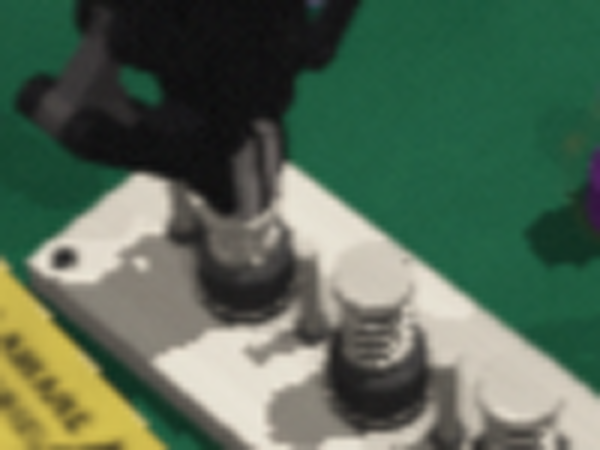

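The left cap is compressed to post level, with its rim at crop pixel (240,215). The force is 14 N, so this is a good spring. I'll hold for about a second, then lift and shift to the middle.

Request:
step_arm(
  motion=[
    {"claw":0,"delta_pos":[0,0,0],"turn":0},
    {"claw":0,"delta_pos":[0,0,0],"turn":0},
    {"claw":0,"delta_pos":[0,0,0],"turn":0},
    {"claw":0,"delta_pos":[0,0,0],"turn":0},
    {"claw":0,"delta_pos":[0,0,0],"turn":0},
    {"claw":0,"delta_pos":[0,0,0],"turn":0},
    {"claw":0,"delta_pos":[0,0,0],"turn":0},
    {"claw":0,"delta_pos":[0,0,0],"turn":0},
  ],
)

```text
clock: 6.02
eef_pos: [423.1, -14.0, 66.1]
tcp_rot: [3.141, 0.0, 1.718]
contact_force: [-2.1, 1.0, 14.2]
opening: -0.001
grasp_force: 6.9
```

Request:
step_arm(
  motion=[
    {"claw":0,"delta_pos":[0,0,0],"turn":0},
    {"claw":0,"delta_pos":[0,0,0],"turn":0},
    {"claw":0,"delta_pos":[0,0,0],"turn":0},
    {"claw":0,"delta_pos":[0,0,0],"turn":0},
    {"claw":0,"delta_pos":[0,0,-4],"turn":0},
    {"claw":0,"delta_pos":[0,0,-7],"turn":0},
    {"claw":0,"delta_pos":[0,0,-8],"turn":0},
    {"claw":0,"delta_pos":[0,0,-8],"turn":0},
  ],
)

```text
clock: 6.68
eef_pos: [422.6, -14.0, 92.9]
tcp_rot: [-3.141, -0.0, 1.718]
contact_force: [0.2, 0.6, -0.5]
opening: -0.003
grasp_force: 0.0
```

```bash
python3 - <<'E'
from h import *
togo([431.2,-69.0,88])
E
```

```text
tool -55.7 0.46 4.88 pos [422.58 -13.97  92.88] rot [-3.1410e+00 -1.0000e-04  1.7179e+00] F [ 0.24  0.58 -0.5 ] t 6.68
```

Request:
step_arm(
  motion=[
    {"claw":0,"delta_pos":[-7,0,0],"turn":0},
    {"claw":0,"delta_pos":[-11,0,0],"turn":0},
    {"claw":0,"delta_pos":[-14,0.3,0],"turn":0},
    {"claw":0,"delta_pos":[-12,0,0],"turn":0},
    {"claw":0,"delta_pos":[-8,0,0],"turn":0},
    {"claw":0,"delta_pos":[-3.7,0,0],"turn":0},
    {"claw":0,"delta_pos":[0,0,2],"turn":0},
    {"claw":0,"delta_pos":[0,0,2],"turn":0},
  ],
)

```text
clock: 7.35
eef_pos: [431.1, -69.1, 88.3]
tcp_rot: [-3.141, -0.0, 1.717]
contact_force: [-0.1, -0.7, -0.9]
opening: -0.0
grasp_force: 0.0
```

Request:
step_arm(
  motion=[
    {"claw":0,"delta_pos":[0,0,0],"turn":0},
    {"claw":0,"delta_pos":[0,0,0],"turn":0},
    {"claw":0,"delta_pos":[0,0,0],"turn":0},
    {"claw":0,"delta_pos":[0,0,0],"turn":0},
  ],
)

```text
clock: 7.68
eef_pos: [431.3, -68.7, 88.6]
tcp_rot: [-3.142, -0.0, 1.718]
contact_force: [0.4, -0.3, 0.2]
opening: 0.003
grasp_force: 0.0
```

```bash
python3 - <<'E'
from h import *
togo([431.2,-69.0,66])
E
```

```text
tool -0.26 -0.1 22.6 pos [431.26 -68.73  88.6 ] rot [-3.1416 -0.      1.7184] F [ 0.45 -0.31  0.19] t 7.68
```

Descend 22.6 mm total, easing at the end.

Request:
step_arm(
  motion=[
    {"claw":0,"delta_pos":[0,0,3],"turn":0},
    {"claw":0,"delta_pos":[0,0,3],"turn":0},
    {"claw":0,"delta_pos":[0,0,3],"turn":0},
    {"claw":0,"delta_pos":[0,0,3],"turn":0},
    {"claw":0,"delta_pos":[0,0,3],"turn":0},
    {"claw":0,"delta_pos":[0,0,2],"turn":0},
    {"claw":0,"delta_pos":[0,0,1],"turn":0},
    {"claw":0,"delta_pos":[0,0,1],"turn":0},
  ],
)

```text
clock: 8.35
eef_pos: [431.4, -69.1, 69.6]
tcp_rot: [3.142, -0.0, 1.718]
contact_force: [-0.9, 0.0, 6.4]
opening: -0.005
grasp_force: 3.1
```

Request:
step_arm(
  motion=[
    {"claw":0,"delta_pos":[0,0,1],"turn":0},
    {"claw":0,"delta_pos":[0,0,1],"turn":0},
    {"claw":0,"delta_pos":[0,0,1],"turn":0},
    {"claw":0,"delta_pos":[0,0,0.5],"turn":0},
    {"claw":0,"delta_pos":[0,0,0],"turn":0},
    {"claw":0,"delta_pos":[0,0,0],"turn":0},
  ],
)

```text
clock: 8.85
eef_pos: [431.4, -69.1, 66.3]
tcp_rot: [3.141, -0.0, 1.718]
contact_force: [-1.3, 1.4, 8.1]
opening: 0.003
grasp_force: 4.0
```

The middle spring reads about 8.1 N, so it is the weak one. I'll hold it, then lift.

Request:
step_arm(
  motion=[
    {"claw":0,"delta_pos":[0,0,0.3],"turn":0},
    {"claw":0,"delta_pos":[0,0,0],"turn":0},
    {"claw":0,"delta_pos":[0,0,0],"turn":0},
    {"claw":0,"delta_pos":[0,0,0],"turn":0},
    {"claw":0,"delta_pos":[0,0,0],"turn":0},
    {"claw":0,"delta_pos":[0,0,0],"turn":0},
    {"claw":0,"delta_pos":[0,0,0],"turn":0},
    {"claw":0,"delta_pos":[0,0,0],"turn":0},
  ],
)

```text
clock: 9.52
eef_pos: [431.4, -69.1, 66.1]
tcp_rot: [3.141, 0.0, 1.718]
contact_force: [-1.0, 0.5, 7.2]
opening: -0.002
grasp_force: 4.1
```

Request:
step_arm(
  motion=[
    {"claw":0,"delta_pos":[0,0,0],"turn":0},
    {"claw":0,"delta_pos":[0,0,0],"turn":0},
    {"claw":0,"delta_pos":[0,0,0],"turn":0},
    {"claw":0,"delta_pos":[0,0,0],"turn":0},
    {"claw":0,"delta_pos":[0,0,-4],"turn":0},
    {"claw":0,"delta_pos":[0,0,-7],"turn":0},
    {"claw":0,"delta_pos":[0,0,-8],"turn":0},
    {"claw":0,"delta_pos":[0,0,-8],"turn":0},
  ],
)

```text
clock: 10.18
eef_pos: [431.0, -69.0, 93.3]
tcp_rot: [-3.141, -0.0, 1.718]
contact_force: [0.3, -0.7, 0.3]
opening: 0.001
grasp_force: 0.0
```

Request:
step_arm(
  motion=[
    {"claw":0,"delta_pos":[-7,0,0],"turn":0},
    {"claw":0,"delta_pos":[-11,0,0],"turn":0},
    {"claw":0,"delta_pos":[-14,0,0],"turn":0},
    {"claw":0,"delta_pos":[-12,0,0],"turn":0},
    {"claw":0,"delta_pos":[-8,0,0],"turn":0},
    {"claw":0,"delta_pos":[-3,0,0],"turn":0},
    {"claw":0,"delta_pos":[0,0,2],"turn":0},
    {"claw":0,"delta_pos":[0,0,2],"turn":0},
  ],
)

```text
clock: 10.85
eef_pos: [439.1, -123.6, 88.5]
tcp_rot: [-3.141, -0.0, 1.717]
contact_force: [1.3, -0.4, 0.0]
opening: 0.001
grasp_force: 0.0
```

Request:
step_arm(
  motion=[
    {"claw":0,"delta_pos":[0,0,0],"turn":0},
    {"claw":0,"delta_pos":[0,0,0],"turn":0},
    {"claw":0,"delta_pos":[0,0,0],"turn":0},
    {"claw":0,"delta_pos":[0,0,0],"turn":0},
  ],
)

```text
clock: 11.18
eef_pos: [439.3, -123.1, 88.8]
tcp_rot: [-3.142, -0.0, 1.718]
contact_force: [0.2, 0.1, -0.9]
opening: 0.001
grasp_force: 0.0
```

```bash
python3 - <<'E'
from h import *
togo([439.2,-123.5,66])
E
```

```text
tool -0.33 -0.18 22.81 pos [ 439.33 -123.15   88.81] rot [-3.1416 -0.      1.7183] F [ 0.23  0.08 -0.86] t 11.18
```

Request:
step_arm(
  motion=[
    {"claw":0,"delta_pos":[0,0,3],"turn":0},
    {"claw":0,"delta_pos":[0,0,3],"turn":0},
    {"claw":0,"delta_pos":[0,0,3],"turn":0},
    {"claw":0,"delta_pos":[0,0,3],"turn":0},
    {"claw":0,"delta_pos":[0,0,3],"turn":0},
    {"claw":0,"delta_pos":[0,0,2],"turn":0},
    {"claw":0,"delta_pos":[0,0,1],"turn":0},
    {"claw":0,"delta_pos":[0,0,1],"turn":0},
  ],
)

```text
clock: 11.85
eef_pos: [439.6, -123.5, 69.9]
tcp_rot: [3.141, 0.0, 1.718]
contact_force: [-1.8, 1.6, 9.8]
opening: -0.002
grasp_force: 5.0
```

Request:
step_arm(
  motion=[
    {"claw":0,"delta_pos":[0,0,1],"turn":0},
    {"claw":0,"delta_pos":[0,0,1],"turn":0},
    {"claw":0,"delta_pos":[0,0,1],"turn":0},
    {"claw":0,"delta_pos":[0,0,0.8],"turn":0},
    {"claw":0,"delta_pos":[0,0,0],"turn":0},
    {"claw":0,"delta_pos":[0,0,0],"turn":0},
  ],
)

```text
clock: 12.35
eef_pos: [439.6, -123.5, 66.4]
tcp_rot: [3.141, 0.0, 1.718]
contact_force: [-2.3, 1.7, 13.9]
opening: -0.0
grasp_force: 6.7
```

The right spring reads 13.9 N, so it is good. I'll hold, lift, then return over the middle with the fingers opening.

Request:
step_arm(
  motion=[
    {"claw":0,"delta_pos":[0,0,0.3],"turn":0},
    {"claw":0,"delta_pos":[0,0,0],"turn":0},
    {"claw":0,"delta_pos":[0,0,0],"turn":0},
    {"claw":0,"delta_pos":[0,0,0],"turn":0},
    {"claw":0,"delta_pos":[0,0,0],"turn":0},
    {"claw":0,"delta_pos":[0,0,0],"turn":0},
    {"claw":0,"delta_pos":[0,0,0],"turn":0},
    {"claw":0,"delta_pos":[0,0,0],"turn":0},
  ],
)

```text
clock: 13.02
eef_pos: [439.7, -123.5, 66.2]
tcp_rot: [3.141, 0.0, 1.718]
contact_force: [-3.0, 1.7, 14.0]
opening: 0.001
grasp_force: 6.8
```

Request:
step_arm(
  motion=[
    {"claw":0,"delta_pos":[0,0,0],"turn":0},
    {"claw":0,"delta_pos":[0,0,0],"turn":0},
    {"claw":0,"delta_pos":[0,0,0],"turn":0},
    {"claw":0,"delta_pos":[0,0,0],"turn":0},
    {"claw":0,"delta_pos":[0,0,-4],"turn":0},
    {"claw":0,"delta_pos":[0,0,-8],"turn":0},
    {"claw":0,"delta_pos":[0,0,-14],"turn":0},
    {"claw":0,"delta_pos":[0,0,-14],"turn":0},
  ],
)

```text
clock: 13.68
eef_pos: [438.8, -123.3, 105.6]
tcp_rot: [-3.14, -0.001, 1.718]
contact_force: [0.7, -0.2, 0.2]
opening: 0.0
grasp_force: 0.0
```

Request:
step_arm(
  motion=[
    {"claw":50,"delta_pos":[7,0,-6],"turn":0},
    {"claw":50,"delta_pos":[11,0,0],"turn":0},
    {"claw":50,"delta_pos":[14,0,0],"turn":0},
    {"claw":50,"delta_pos":[12,0,0],"turn":0},
    {"claw":50,"delta_pos":[8,0,0],"turn":0},
    {"claw":50,"delta_pos":[3,0,0],"turn":0},
    {"claw":50,"delta_pos":[0,0,0],"turn":0},
    {"claw":50,"delta_pos":[0,0,0],"turn":0},
  ],
)

```text
clock: 14.35
eef_pos: [431.3, -68.9, 111.5]
tcp_rot: [-3.141, 0.0, 1.719]
contact_force: [-0.1, 0.9, 0.5]
opening: 0.583
grasp_force: 0.0
```

Request:
step_arm(
  motion=[
    {"claw":50,"delta_pos":[0,0,0],"turn":0},
    {"claw":50,"delta_pos":[0,0,0],"turn":0},
    {"claw":50,"delta_pos":[0,0,0],"turn":0},
    {"claw":50,"delta_pos":[0,0,0],"turn":0},
  ],
)

```text
clock: 14.68
eef_pos: [431.3, -69.3, 111.6]
tcp_rot: [-3.142, 0.0, 1.717]
contact_force: [0.9, 0.4, -1.0]
opening: 0.585
grasp_force: 0.0
```

```bash
python3 - <<'E'
from h import *
togo([431.2,-69,26]); f=save("wrist","pics/w4.png")
print(proj(f,[431.2,-69,72],True))
E
```

```text
tool 0.35 -0.05 85.65 pos [431.3  -69.34 111.65] rot [-3.1416  0.      1.7172] F [ 0.91  0.44 -1.03] t 14.68
(np.float64(319.42584056395015), np.float64(279.14413717292786))
```

View pics/w4.png

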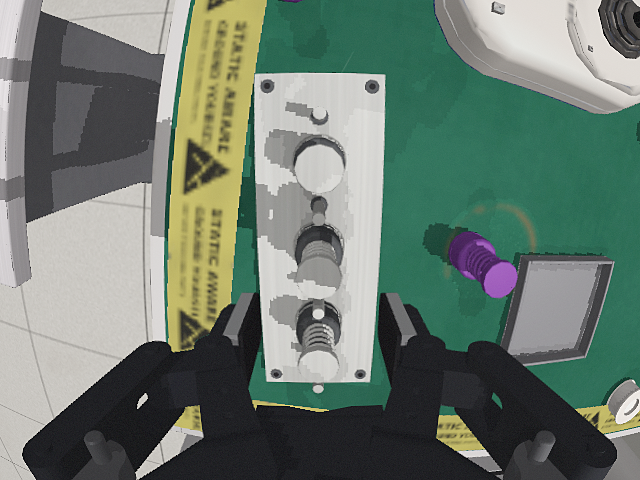

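The wrist view shows the middle cap at (319,275) between the pads (240 to 400), which matches my estimate. The tray corners are at (523,254), (612,257), (587,360) and (500,357). The purple piece is at (497,278), so I'll carry high.

Request:
step_arm(
  motion=[
    {"claw":50,"delta_pos":[0,0,12],"turn":0},
    {"claw":50,"delta_pos":[0,0,17],"turn":0},
    {"claw":50,"delta_pos":[0,0,17],"turn":0},
    {"claw":50,"delta_pos":[0,0,15],"turn":0},
    {"claw":50,"delta_pos":[0,0,12],"turn":0},
    {"claw":50,"delta_pos":[0,0,7],"turn":0},
    {"claw":50,"delta_pos":[0,0,4],"turn":0},
    {"claw":50,"delta_pos":[0,0,1.5],"turn":0},
  ],
)

```text
clock: 15.4
eef_pos: [431.1, -69.1, 25.8]
tcp_rot: [-3.141, -0.0, 1.718]
contact_force: [-0.1, -0.0, 0.3]
opening: 0.586
grasp_force: 0.0
```

Request:
step_arm(
  motion=[
    {"claw":50,"delta_pos":[0,0,0],"turn":0},
    {"claw":42,"delta_pos":[0,0,0],"turn":0},
    {"claw":38,"delta_pos":[0,0,0],"turn":0},
    {"claw":34,"delta_pos":[0,0,0],"turn":0},
    {"claw":30,"delta_pos":[0,0,0],"turn":0},
    {"claw":24,"delta_pos":[0,0,0],"turn":0},
    {"claw":20,"delta_pos":[0,0,0],"turn":0},
    {"claw":20,"delta_pos":[0,0,0],"turn":0},
  ],
  force=30,
)

```text
clock: 16.07
eef_pos: [431.5, -69.1, 26.7]
tcp_rot: [3.141, 0.0, 1.718]
contact_force: [-2.3, -0.9, 7.4]
opening: 0.334
grasp_force: 29.0
```

Request:
step_arm(
  motion=[
    {"claw":20,"delta_pos":[0,0,0],"turn":0},
    {"claw":20,"delta_pos":[0,0,0],"turn":0},
    {"claw":20,"delta_pos":[0,0,0],"turn":0},
    {"claw":20,"delta_pos":[0,0,0],"turn":0},
  ],
)

```text
clock: 16.4
eef_pos: [431.5, -69.1, 26.7]
tcp_rot: [3.141, 0.0, 1.718]
contact_force: [-1.1, 0.1, 7.8]
opening: 0.337
grasp_force: 29.0
```

```bash
python3 - <<'E'
from h import *
f=load("pics/w4.npz")
P=[ray(f,u,v,16,True) for u,v in[(521,254),(613,257),(588,362),(499,359)]]
print(np.round(P,1),np.mean(P,0))
E
```

```text
[[ 577.9  -53.9   16. ]
 [ 678.3  -43.4   16. ]
 [ 700.5 -147.    16. ]
 [ 591.2 -144.    16. ]] [636.95427287 -97.06804158  16.        ]
```

Gripped at 28.5 mm, which fits the cup. Lift straight up.

Request:
step_arm(
  motion=[
    {"claw":20,"delta_pos":[0,0,-2],"turn":0},
    {"claw":20,"delta_pos":[0,0,-4],"turn":0},
    {"claw":20,"delta_pos":[0,0,-8],"turn":0},
    {"claw":20,"delta_pos":[0,0,-14],"turn":0},
    {"claw":20,"delta_pos":[0,0,-20],"turn":0},
    {"claw":20,"delta_pos":[0,0,-22],"turn":0},
    {"claw":20,"delta_pos":[0,0,-18],"turn":0},
    {"claw":20,"delta_pos":[0,0,-12],"turn":0},
  ],
)

```text
clock: 17.07
eef_pos: [431.9, -69.1, 128.5]
tcp_rot: [3.139, 0.001, 1.718]
contact_force: [0.3, 0.2, -0.1]
opening: 0.336
grasp_force: 29.7
```

```bash
python3 - <<'E'
from h import *
togo([636,-99,100]); print(sense()["opening"],sense()["grasp_force"])
f=save("scene","pics/s4.png")
im=f["img"][150:365,205:445,::-1]
cv2.imwrite("pics/c5.png",cv2.resize(im,None,fx=2.7,fy=2.7,interpolation=cv2.INTER_CUBIC))
E
```

```text
tool -59.43 197.52 28.54 pos [431.9  -69.14 128.54] rot [3.1394e+00 7.0000e-04 1.7178e+00] F [ 0.34  0.16 -0.06] t 17.07
0.3362913746953191 29.747080793604255
```

View pics/c5.png

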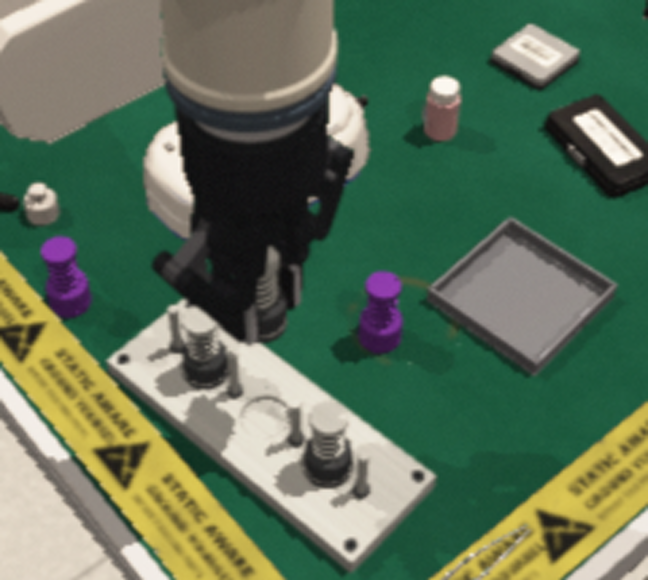

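The spring is held upright at crop pixel (268,300). The middle nest at (265,415) is empty and the other two springs are standing. Next I'll move to the tray.

Request:
step_arm(
  motion=[
    {"claw":20,"delta_pos":[-3,8,0],"turn":0},
    {"claw":20,"delta_pos":[-5,17,0],"turn":0},
    {"claw":20,"delta_pos":[-8,26,0],"turn":0},
    {"claw":20,"delta_pos":[-8,29,0],"turn":0},
    {"claw":20,"delta_pos":[-9,29,0],"turn":0},
    {"claw":20,"delta_pos":[-9,29,0],"turn":0},
    {"claw":20,"delta_pos":[-8,26,0],"turn":0},
    {"claw":20,"delta_pos":[-5,18,0],"turn":0},
  ],
)

```text
clock: 17.78
eef_pos: [621.9, -97.3, 124.8]
tcp_rot: [3.141, 0.0, 1.718]
contact_force: [0.2, -0.0, -0.9]
opening: 0.336
grasp_force: 29.8
```

Request:
step_arm(
  motion=[
    {"claw":20,"delta_pos":[-3,11,0],"turn":0},
    {"claw":20,"delta_pos":[-1.5,4.5,0],"turn":0},
    {"claw":20,"delta_pos":[0,0,8],"turn":0},
    {"claw":20,"delta_pos":[0,0,14],"turn":0},
    {"claw":20,"delta_pos":[0,0,16],"turn":0},
    {"claw":20,"delta_pos":[0,0,14],"turn":0},
    {"claw":20,"delta_pos":[0,0,8],"turn":0},
    {"claw":20,"delta_pos":[0,0,2],"turn":0},
  ],
)

```text
clock: 18.45
eef_pos: [633.5, -98.7, 61.8]
tcp_rot: [-3.138, -0.001, 1.718]
contact_force: [-0.3, -0.8, -1.3]
opening: 0.335
grasp_force: 29.8
```

Request:
step_arm(
  motion=[
    {"claw":20,"delta_pos":[0,0,0],"turn":0},
    {"claw":20,"delta_pos":[0,0,0],"turn":0},
    {"claw":20,"delta_pos":[0,0,0],"turn":0},
    {"claw":20,"delta_pos":[0,0,0],"turn":0},
  ],
)

```text
clock: 18.78
eef_pos: [635.9, -99.1, 65.1]
tcp_rot: [3.14, 0.0, 1.718]
contact_force: [-0.2, 0.3, -0.8]
opening: 0.337
grasp_force: 29.8
```

```bash
python3 - <<'E'
from h import *
togo([636,-99,19]); print(sense()["opening"],sense()["grasp_force"])
f=save("scene","pics/s5.png")
im=f["img"][180:330,325:475,::-1]
cv2.imwrite("pics/c6.png",cv2.resize(im,None,fx=4,fy=4,interpolation=cv2.INTER_CUBIC))
E
```

```text
tool 0.05 0.06 46.07 pos [635.94 -99.06  65.07] rot [3.1402e+00 4.0000e-04 1.7178e+00] F [-0.21  0.31 -0.75] t 18.78
0.33655157788881485 29.770649643614888
```

View pics/c6.png

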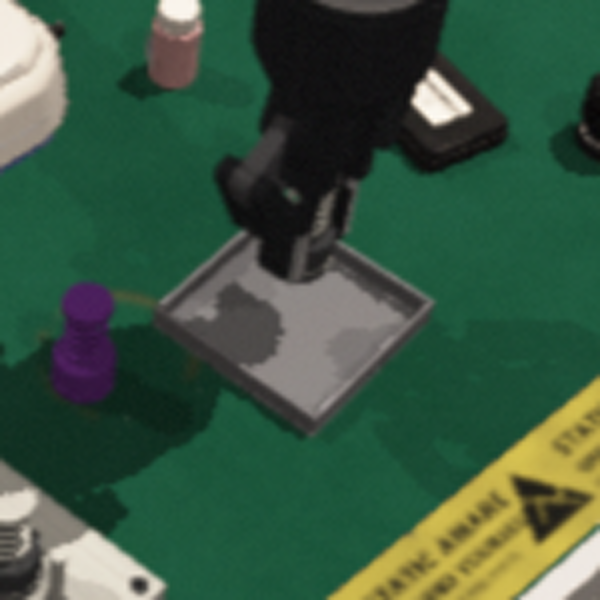

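The cup hangs at crop pixel (308,268), over the tray centre at (297,323) given its height. Lower it.

Request:
step_arm(
  motion=[
    {"claw":20,"delta_pos":[0,0,7],"turn":0},
    {"claw":20,"delta_pos":[0,0,11],"turn":0},
    {"claw":20,"delta_pos":[0,0,10],"turn":0},
    {"claw":20,"delta_pos":[0,0,7],"turn":0},
    {"claw":20,"delta_pos":[0,0,5],"turn":0},
    {"claw":20,"delta_pos":[0,0,3],"turn":0},
    {"claw":20,"delta_pos":[0,0,1],"turn":0},
    {"claw":20,"delta_pos":[0,0,1],"turn":0},
  ],
)

```text
clock: 19.5
eef_pos: [635.4, -99.0, 19.0]
tcp_rot: [-3.141, -0.0, 1.718]
contact_force: [0.3, -0.8, -0.9]
opening: 0.334
grasp_force: 29.8
```

Request:
step_arm(
  motion=[
    {"claw":20,"delta_pos":[0,0,1],"turn":0},
    {"claw":20,"delta_pos":[0,0,0.5],"turn":0},
    {"claw":20,"delta_pos":[0,0,0],"turn":0},
    {"claw":20,"delta_pos":[0,0,0],"turn":0},
    {"claw":20,"delta_pos":[0,0,0],"turn":0},
  ],
)

```text
clock: 19.92
eef_pos: [635.5, -99.0, 17.9]
tcp_rot: [3.141, 0.0, 1.718]
contact_force: [-0.3, -0.1, -0.8]
opening: 0.331
grasp_force: 29.8
```

Request:
step_arm(
  motion=[
    {"claw":20,"delta_pos":[0,0,0.5],"turn":0},
    {"claw":20,"delta_pos":[0,0,0],"turn":0},
    {"claw":20,"delta_pos":[0,0,0.5],"turn":0},
    {"claw":20,"delta_pos":[0,0,0],"turn":0},
    {"claw":20,"delta_pos":[0,0,0],"turn":0},
  ],
)

```text
clock: 20.33
eef_pos: [635.6, -99.0, 17.8]
tcp_rot: [3.141, 0.0, 1.718]
contact_force: [-3.8, 0.9, 9.6]
opening: 0.335
grasp_force: 30.7
```

Contact at 9.6 N: the cup is on the floor. Open gently to 40 mm and rise.

Request:
step_arm(
  motion=[
    {"claw":30,"delta_pos":[0,0,0],"turn":0},
    {"claw":32,"delta_pos":[0,0,0],"turn":0},
    {"claw":36,"delta_pos":[0,0,0],"turn":0},
    {"claw":40,"delta_pos":[0,0,0],"turn":0},
    {"claw":40,"delta_pos":[0,0,0],"turn":0},
    {"claw":40,"delta_pos":[0,0,0],"turn":0},
    {"claw":40,"delta_pos":[0,0,0],"turn":0},
    {"claw":40,"delta_pos":[0,0,-2],"turn":0},
  ],
)

```text
clock: 21.0
eef_pos: [635.1, -98.9, 18.3]
tcp_rot: [-3.141, -0.0, 1.718]
contact_force: [-0.1, -0.0, -0.3]
opening: 0.47
grasp_force: 0.0
```

Request:
step_arm(
  motion=[
    {"claw":40,"delta_pos":[0,0,-5],"turn":0},
    {"claw":40,"delta_pos":[0,0,-10],"turn":0},
    {"claw":40,"delta_pos":[0,0,-18],"turn":0},
    {"claw":40,"delta_pos":[0,0,-25],"turn":0},
    {"claw":40,"delta_pos":[0,0,-25],"turn":0},
    {"claw":40,"delta_pos":[0,0,-25],"turn":0},
    {"claw":40,"delta_pos":[0,0,-25],"turn":0},
    {"claw":40,"delta_pos":[0,0,-15],"turn":0},
  ],
)

```text
clock: 21.67
eef_pos: [636.5, -99.1, 170.8]
tcp_rot: [3.138, 0.001, 1.718]
contact_force: [0.3, 0.2, 1.5]
opening: 0.469
grasp_force: 0.0
```

Request:
step_arm(
  motion=[
    {"claw":40,"delta_pos":[0,0,0],"turn":0},
    {"claw":40,"delta_pos":[0,0,0],"turn":0},
    {"claw":40,"delta_pos":[0,0,0],"turn":0},
    {"claw":40,"delta_pos":[0,0,0],"turn":0},
    {"claw":40,"delta_pos":[0,0,0],"turn":0},
  ],
)

```text
clock: 22.08
eef_pos: [634.6, -98.9, 165.4]
tcp_rot: [-3.14, -0.001, 1.718]
contact_force: [-0.1, 1.2, -0.2]
opening: 0.469
grasp_force: 0.0
```

```bash
python3 - <<'E'
from h import *
togo([636,-99,19])
f=save("scene","pics/s6.png")
im=f["img"][190:370,205:445,::-1]
cv2.imwrite("pics/c7.png",cv2.resize(im,None,fx=3.3,fy=3.3,interpolation=cv2.INTER_CUBIC))
E
```

```text
tool -0.34 1.34 146.43 pos [634.62 -98.86 165.43] rot [-3.1396e+00 -6.0000e-04  1.7178e+00] F [-0.07  1.19 -0.2 ] t 22.08
```

View pics/c7.png

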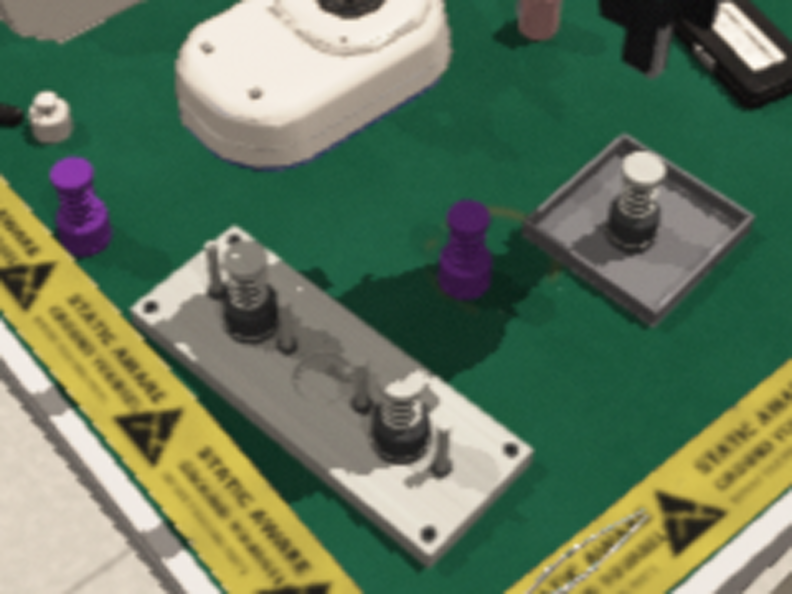

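The weak spring stands upright in the tray at crop pixel (638,205). The good ones stand in the left and right nests, at (250,295) and (402,420), and nothing else has moved. I'll hand the job in.

```bash
python3 -c "
from rig import *
print(sign_off())"
```

```text
the job is handed in; nothing more can be done
None
```

I tested the springs left to right: left 14.0 N, middle about 8 N (the weak one), right 13.9 N. The weak spring now stands upright in the tray, the two good ones are still in their nests, and the job was handed in at about 22 s.

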